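Pin a tensile coupon into the pull tester's clevis and take up the slack

TASK

Set up the bench pull tester: slide the carriage towards the dial gauge until the orange coupon's eye is home in the steel clevis, put the red-knobbed pin down through both ears and the eye until its collar sits on the upper ear, then draw the carriage back until the needle rests in the green band, and let go. Be gentle: the needle must never reach a red zone, the pin must not be forced, and the black pin and the glassware, timer and tape stay as they are.

Things in the scene. Friction and masses are not known exactly. Their poses are not given: they have to be found in the camera images.
- tester: Bench pull tester: grey bed plate 340 x 110 mm, top 18 mm above the bench. Origin under the bed at bench height; x axis = pull axis, from the carriage towards the blue dial gauge (case 78 to 164 mm along +x from the origin, 65 mm high, dial with red needle on top); z up. The pull axis is 48 mm above the bench.
- carriage (a joint): Travel (m) of the aluminium carriage on its two steel rods: 0 at the rear stop, growing towards the gauge (tester +x), at most 0.09. Steady drag of about 8 N both ways; it stays where it is left. The coupon's tip meets the clevis root somewhere between 0.045 and 0.078, which depends on how the coupon was clamped: find it by feel.
- carriage_grip (a point): Point on the carriage's upright black grip plate, 2 mm below the middle of its top edge, 98 mm above the bench; moves with the carriage. The plate is 16 mm thick along the pull axis, 40 mm wide across it; its top 36 mm stand clear above the jaw. It can be pinched from above with the fingers closing along the pull axis.
- gauge (a joint): Travel (m) of the gauge's sprung plunger with the steel clevis on it, along the pull axis: 0 unloaded, positive when pulled towards the carriage, negative when pushed into the gauge; spring 2.5 N per mm. The needle turns with it: green band from +0.0012 to +0.0052 (3 to 13 N pull), red zones beyond 0.0064 (16 N) either way.
- clevis_hole (a point): On the axis of the clevis's vertical pin hole, at the top face of the upper ear, 62 mm above the bench; moves with the plunger; x along tester x, z up. Two steel ears 8 mm thick, 30 mm wide, 12 mm apart, both with a hole of 11.2 mm; the lower ends 34 mm above the bench. The gap opens towards the carriage.
- jaw_front (a point): Middle of the front face of the carriage's dark steel jaw (46 mm wide, top 64 mm above the bench), on the pull axis. It clamps an orange coupon, a flat bar 8 mm thick with a round eye 24 mm across and a hole of 11.4 mm, which points at the clevis. How far it projects differs each time and is not measured: the eye's centre lies 26 to 58 mm ahead of this point.
- clevis_root (a point): Middle of the root of the clevis gap, the solid face that the coupon's tip meets, 10.7 mm beyond the hole's axis on the gauge side. With the tip touching it, the eye stands about 1.5 mm past the ears' hole line: the pin's tapered nose then wedges it back into line, which pushes the carriage against its drag.
- red_pin: Loose clevis pin with a ridged red knob, about 60 g, upright in one of the block's holes. Origin on its axis at the collar's underside, z up to the knob. Below: steel shank 10 mm in diameter, 28 mm long, then a 12 mm tapered nose to a 5 mm tip (40 mm in all). Above: collar 22 mm across, 4 mm thick, then the knob, 16 mm across, 26 mm high.
- black_pin: Loose pin of the same shape with a black knob and a 14 mm shank, too thick for this clevis; stands in the block's other hole. Origin at the underside of its collar.
- pin_block: Fixed grey block, 110 mm along its x, 42 mm along its y, 46 mm high, with two 16 mm holes 58 mm apart along x in which the pins stand, collars on its top. Origin under its centre on the bench.
- flask: Glass conical flask, 87 mm wide, 155 mm high, behind the tester. Origin under its centre.
- beaker: Glass beaker, 63 mm wide, 85 mm high, behind the tester. Origin under its centre.
- timer: White bench timer, 68 x 68 x 21 mm. Origin under its centre.
- yellow_tape: Roll of yellow tape lying flat, 117 mm across, 24 mm high. Origin under its centre.
Not all that is in view belongs to the job. There is more than one size of the red_pin; the job needs the smaller.

How it is judged (in metres and radians):
On the way, in this order (a step that is already met when the one before it is completed fails the run):
1. the red pin is home in the clevis, its collar on the upper ear (horizontal distance between red_pin and clevis_hole below 0.003 m and z of red_pin in the frame of clevis_hole between -0.002 and 0.002 m and angle between red_pin's own z axis and vertical below 0.12 rad), for 0.2 s.
2. the carriage is drawn back so that the pin pulls on the clevis and the needle is in the green band (value of joint gauge between 0.0012 and 0.0052 m and contact force between red_pin and carriage above 2 N), for 0.2 s.
At the end, for the whole second after the job is handed in: The red pin is upright in the clevis, its collar within 2 mm of the upper ear and on the hole's axis within 3 mm, it holds the coupon's eye under a pull of more than 2 N, and the gauge reads between +1.2 and +5.2 mm (green), everything at rest (all of step 1 and all of step 2 and linear speed of red_pin below 0.01 m/s); the robot touches nothing.
It fails at once if the needle reaches a red zone (plunger more than 6.4 mm off zero, 16 N, either way) (value of joint gauge above 0.0064 m or value of joint gauge below -0.0064 m).
It fails at once if the red pin is forced: pressed on the clevis or the coupon with more than 30 N (contact force between red_pin and gauge above 30 N or contact force between red_pin and carriage above 30 N).
It fails at once if the black pin is moved by more than 20 mm (distance of black_pin from where it was at the start of the episode above 0.02 m).
It fails at once if flask, beaker, timer or tape roll is moved by more than 20 mm (distance of any of flask, beaker, timer, yellow_tape from where it was at the start of the episode above 0.02 m).
It also fails if it takes over 72 s, if anything falls off the work surface, if the arm or the gripper's body presses on something with over 40 N, if the wrist force passes 120 N, or if a joint passes its speed limit or range.

ROBOT

A 6-joint arm with a two-finger parallel gripper is mounted at the origin on a cart in front of the work surface, level with it; the furniture and walls round the work are solid. World frame = base frame: x ahead of the robot, y to its left, z up, the work surface at z = 0. Lengths are in m, angles in degrees, forces in N, time in s.
With the tool pointing down it reaches from about 0.375 to 0.9 m from the base axis. Payload 3.1 kg.
Tool frame: the origin (TCP) lies at the very end of the fingers, on their centre line; the grasp point (between the pads) lies 19 mm behind it; z points along the fingers, y is the line along which they close (so a half turn about z gives the same grasp; the last joint's range is limited). The gripper opens to 87 mm and grips with 3 to 60 N. Pads are 19 mm wide; open, the fingers measure 117 mm over their backs; the gripper's body (75 mm by 190 mm) begins 51 mm behind the grasp point.
Start: joints at [-75.086, 30.224, 82.088, -0, 67.689, -10.227], TCP at [0.266, -0.566, 0.223] pointing down, gripper open.
Joint ranges: [-176.69, 176.69], [-43.24, 126.21], [12.49, 139.97], [-82, 262], [0, 151.66], [-163.58, 163.58]. Speed limits (degrees/s): [159.86, 159.86, 180, 180, 180, 180].

INTERFACE

Orientations are given as a 3x3 rotation matrix whose columns are the frame's x, y, z axes.
In Python, from rig import * gives the robot as it stands.
- The arm moves only by the tool jog_arm, never from a script. Its arguments are lists of equal length, an entry for each row: "delta_pos": the shift along the world's x, y, z in cm, a list of three; "turn": the turn about the world's z in degrees; "grip": the closure, from 0 (fully open) to 1 (shut). In form: {"delta_pos": [[x, y, z], ...], "turn": [turn, ...], "grip": [grip, ...]}. A call has 1 to 12 rows; each row is the pose to reach, as a shift and turn from the pose commanded when the call began; what a row does not reach only later rows make up. A row lasts 1/8 s, in which the tool goes at most 62.5 mm and 10.7 degrees, less where a joint would pass 70% of its speed; a pose out of reach is approached as far as the arm can. A call with a gripper value outside its range is refused whole. The fingers move at their own pace and stop on an object; the grip force is fixed at half the most. Time passes only in rows, so rows that repeat a pose let the fingers close. It gives the time, the measured TCP pose, the force, the opening and the grip force at its end, in the units of the state.
- read_state(): the state, without advancing time (a new reading comes with each control period).
- capture(name): name is "scene" or "top" or "wrist"; returns a dict with "color" (400x640x3 uint8, blue, green, red), "fovy" (degrees; the focal length in pixels is half the picture's height over the tangent of half this angle, whatever the lens; pixels are square), "cx", "cy" (the principal point, pixels), "k1" (the pictures are not rectified: a ray, as slopes to the right and down, at radius r is drawn at 1 + k1 r^2 times it, then the intrinsics apply), "camera_from_world" (4x4, takes a point from world to camera coordinates). Camera axes: x right, y up, looking along -z (the intrinsics and any distortion apply to the point x, -y, -z); pixel columns grow to the right and rows downward; lengths in m; the calibration is good to about 2 mm. A picture is of the moment at which its call begins. There is no depth.
- hand_in(): hands the job in; it is judged then, once.
The state is a dict: "time_s": time; "joint_positions": joint angles; "qvel": joint speeds; "tau": joint torques, N m; "position": TCP position; "tcp_rot": TCP orientation; "force": force on the tool from outside, world axes, zero at the start; "moment": the same for the moment, N m; "opening": opening from 0.0 (shut) to 1.0 (fully open); "grasp_force": force on a finger pad.
Only numpy, scipy, OpenCV 4.12 (cv2) and the standard library are available. Lean on these libraries where they do the work, as an engineer would, in place of code of your own. Each camera call takes 0.05 s, during which the arm holds its last target. There are 200 camera calls.

## Working session

There is one attempt and no reset: what is moved stays moved. The work goes in short steps, Python scripts to look and compute and a tool call to move; the robot and the scene stay as the last step left them, time stands still between calls to the robot, and variables do not carry over. Pictures are saved under pics/ and viewed, at most 10 in all, crops included, and the job is handed in when it is done.

Besides the shell and the picture viewer there is one more tool, called by a JSON object that holds its "api" and its "payload". jog_arm: Moves the arm, as the interface text tells. Its arguments: {"type":"object","properties":{"delta_pos":{"type":"array"},"turn":{"type":"array"},"grip":{"type":"array"}},"required":["delta_pos","turn","grip"]}

```bash
mkdir -p pics; cat > h.py <<'E'
from rig import *
import numpy as np, cv2, pickle
def snap(n,f):
    c=capture(n); cv2.imwrite(f'pics/{f}.png',c['color']); pickle.dump(c,open(f'pics/{f}.pkl','wb')); return c
def load(f): return pickle.load(open(f'pics/{f}.pkl','rb'))
def K(c):
    f=200/np.tan(np.radians(c['fovy'])/2); return f,c['cx'],c['cy'],c['k1']
def ray(c,u,v):
    f,cx,cy,k=K(c); d=np.array([(u-cx)/f,(v-cy)/f]); s=d.copy()
    for _ in range(30): s=d/(1+k*(s@s))
    M=np.array(c['camera_from_world']); R=M[:3,:3]; o=-R.T@M[:3,3]
    return o,R.T@np.array([s[0],-s[1],-1])
def atz(c,u,v,z):
    o,d=ray(c,u,v); return o+d*(z-o[2])/d[2]
def proj(c,p):
    f,cx,cy,k=K(c); M=np.array(c['camera_from_world']); q=M[:3,:3]@np.array(p)+M[:3,3]
    s=np.array([q[0],-q[1]])/-q[2]; s=s*(1+k*(s@s)); return s*f+[cx,cy]
def tri(l):
    A=0;b=0
    for c,u,v in l:
        o,d=ray(c,u,v); d/=np.linalg.norm(d); P=np.eye(3)-np.outer(d,d); A=A+P;b=b+P@o
    return np.linalg.solve(A,b)
E
python3 - <<'E'
from h import *
a=snap('scene','s0');b=snap('top','t0')
for n,c in(('s0',a),('t0',b)):
    cv2.imwrite(f'pics/{n}v.png',cv2.resize(c['color'],(800,500)))
    print(K(c),np.round(c['camera_from_world'],3).tolist())
s=read_state();print(s['tcp_rot'],s['force'])
E
```

```text
(np.float64(485.50844966589915), 319.23808523116844, 200.196729539262, -0.018245679191082043) [[0.442, -0.897, 0.0, -0.36], [0.434, 0.214, 0.875, -0.297], [-0.785, -0.387, 0.484, -0.887], [0.0, 0.0, 0.0, 1.0]]
(np.float64(451.56429253110446), 318.88078570553364, 203.2155877191129, -0.05196457183043808) [[0.02, -1.0, -0.01, -0.099], [0.99, 0.018, 0.137, -0.595], [-0.137, -0.013, 0.99, -1.505], [0.0, 0.0, 0.0, 1.0]]
[[ 9.05250112e-01  4.24878759e-01 -5.24416960e-04]
 [ 4.24878964e-01 -9.05248247e-01  1.86471421e-03]
 [ 3.17549928e-04 -1.91084649e-03 -9.99998124e-01]] [-0.00539666  1.10042797  0.0519903 ]
```

View pics/s0v.png

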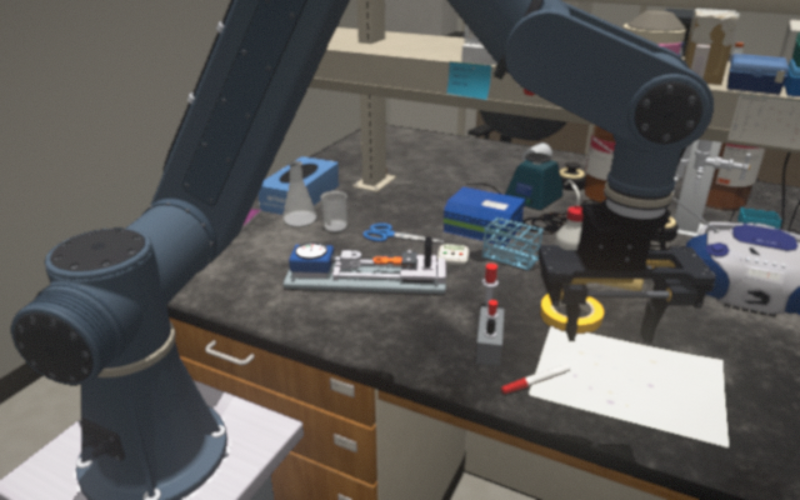

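View pics/t0v.png

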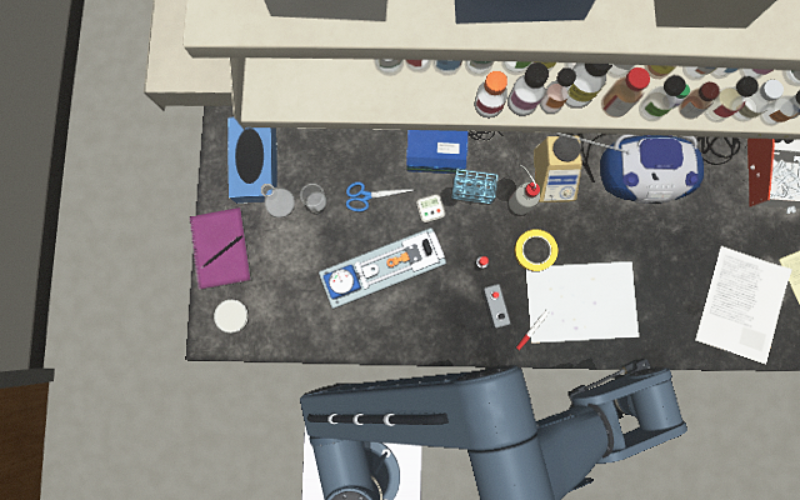

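The scene view shows the tester with the gauge at left (312,258) and the grip plate at (428,250), plus red knobs at (490,270) and (492,305). In the top view the gauge is at (340,282), the plate at (427,245), the block at (497,305) with a red pin at (495,294) and a black one at (502,317). A separate red-knobbed item stands at (482,263). I'll enlarge these.

```bash
python3 - <<'E'
from h import *
t=load('t0')['color'];s=load('s0')['color']
cv2.imwrite('pics/tc.png',cv2.resize(t[175:275,250:420],None,fx=4.7,fy=4.7,interpolation=cv2.INTER_CUBIC))
cv2.imwrite('pics/sc.png',cv2.resize(s[175:290,220:425],None,fx=3.9,fy=3.9,interpolation=cv2.INTER_CUBIC))
E
```

```text
(no output)
```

View pics/tc.png

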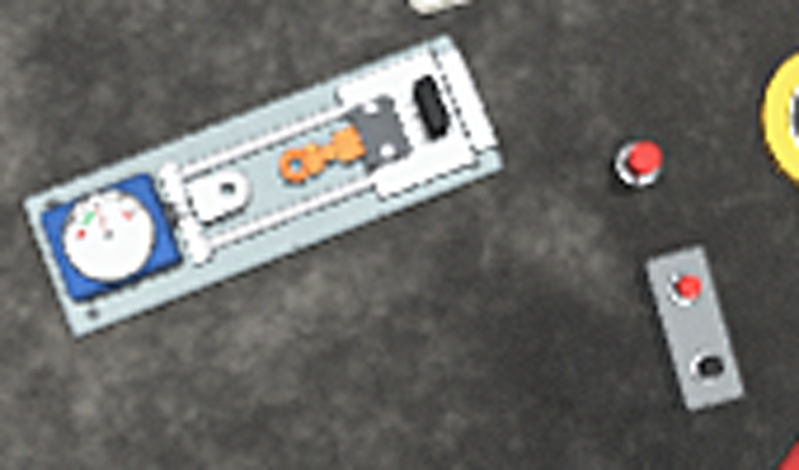

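View pics/sc.png

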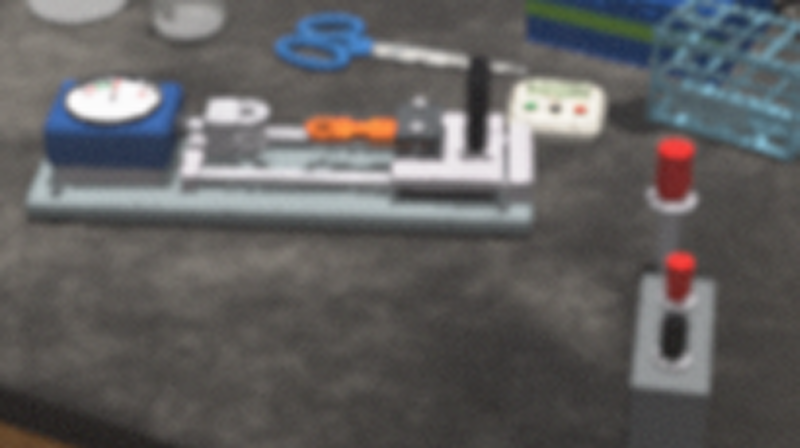

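```bash
python3 - <<'E'
from h import *
t=load('t0');s=load('s0')
T=lambda x,y:((x+.5)/4.7-.5+250,(y+.5)/4.7-.5+175)
S=lambda x,y:((x+.5)/3.9-.5+220,(y+.5)/3.9-.5+175)
cs=[atz(t,*T(*p),.018) for p in((25,202),(448,37),(502,165),(78,335))]
o=np.mean(cs,0); ax=(cs[0]+cs[3]-cs[1]-cs[2]);ax/=np.linalg.norm(ax)
print('lens',[round(np.linalg.norm(cs[i]-cs[i-1]),3) for i in range(4)],'o',o,'ax',ax,np.degrees(np.arctan2(ax[1],ax[0])))
for n,a,b,z in(('clev',(227,189),(252,112),.062),('eye',(295,166),(322,127),.052),('plate',(431,107),(480,60),.1),('red',(687,287),(681,259),.076),('black',(711,366),(674,317),.076),('bigred',(646,158),(676,147),.1)):
    p=atz(t,*T(*a),z); q=atz(s,*S(*b),z); r=tri([(t,*T(*a)),(s,*S(*b))]); d=p-o; 
    print(n,p.round(4),q.round(4),r.round(4),'along',round(d@ax,4),'lat',round(ax[0]*d[1]-ax[1]*d[0],4))
E
```

```text
lens [np.float64(0.106), np.float64(0.336), np.float64(0.104), np.float64(0.335)] o [ 0.56215549 -0.04278335  0.018     ] ax [-0.3876626   0.92180134  0.        ] 112.80913743839162
clev [ 0.5531 -0.0182  0.062 ] [ 0.553  -0.0258  0.062 ] [ 0.5551 -0.0208  0.0596] along 0.0261 lat -0.0012
eye [ 0.5719 -0.0663  0.052 ] [ 0.5713 -0.0695  0.052 ] [ 0.5727 -0.0673  0.0507] along -0.0254 lat 0.0002
plate [ 0.6094 -0.162   0.1   ] [ 0.6239 -0.162   0.1   ] [ 0.6098 -0.1646  0.107 ] along -0.1282 lat 0.0027
red [ 0.4882 -0.3448  0.076 ] [ 0.4903 -0.3493  0.076 ] [ 0.4891 -0.3471  0.0758] along -0.2498 lat 0.1853
black [ 0.4331 -0.3616  0.076 ] [ 0.4334 -0.3643  0.076 ] [ 0.4336 -0.3629  0.0752] along -0.2438 lat 0.2426
bigred [ 0.5761 -0.3126  0.1   ] [ 0.5721 -0.3167  0.1   ] [ 0.577  -0.3141  0.0966] along -0.2541 lat 0.0917
```

The enlarged crops show the clevis hole at (227,189), the eye at (295,166) and the plate at (431,107). The red pin to use is in the block at (687,287), and the bigger red pin at (646,158) stays untouched. I'm moving above the grip plate.

{"api": "jog_arm", "payload": {"delta_pos": [[4,4.5,0],[8,9,0],[12,14,0],[16,18.5,0],[20,23,0],[24,28,0],[28,32,0],[32,37,-1],[34.4,40.2,-3],[34.4,40.2,-4],[34.4,40.2,-4]], "turn": [0,0,0,0,0,0,-2.3,-2.3,-2.3,-2.3,-2.3], "grip": [0,0,0,0,0,0,0,0,0,0,0]}}

```text
time_s: 1.48
position: [0.6084, -0.1635, 0.1811]
tcp_rot: [[0.921, 0.389, -0.003], [0.389, -0.921, 0.001], [-0.003, -0.002, -1.0]]
force: [-0.2, 0.8, 0.0]
opening: 0.999
grasp_force: 0.0
```

```bash
python3 - <<'E'
from h import *
c=snap('wrist','w1');t=snap('top','t1')
cv2.imwrite('pics/w1v.png',cv2.resize(c['color'],(800,500)))
s=read_state();print(s['position'],s['tcp_rot'],s['force'],K(c),c['camera_from_world'])
for p in((.61,-.163,.1),(.555,-.02,.062),(.572,-.067,.052)):print(proj(c,p)*1.25)
E
```

```text
[ 0.60907417 -0.16495838  0.18270894] [[ 9.22168234e-01  3.86788992e-01 -1.55718312e-04]
 [ 3.86788938e-01 -9.22168223e-01 -2.91299537e-04]
 [-2.56269934e-04  2.08397059e-04 -9.99999945e-01]] [-0.17696853 -1.01413201  0.78461865] (np.float64(288.25805689962897), 316.17371287947236, 201.661496784739, -0.05068409973486216) [[ 0.38891481 -0.92127204 -0.0017606  -0.38572647]
 [ 0.88491516  0.37409698 -0.27744657 -0.45677166]
 [ 0.25626241  0.1063451   0.96073945 -0.48872764]
 [ 0.          0.          0.          1.        ]]
[397.35180674 260.16735791]
[208.93484023 240.18844389]
[273.58892351 240.21952612]
```

View pics/w1v.png

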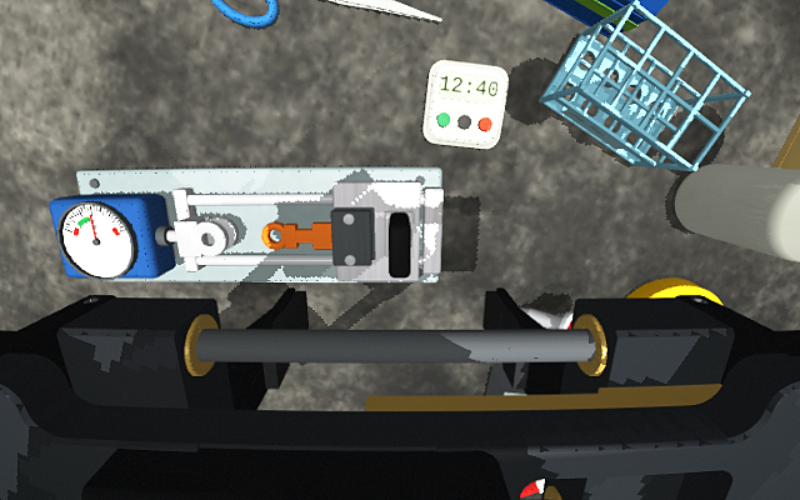

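The wrist view agrees with my estimates: plate top centre at (399,259), eye hole (275,237) and clevis hole (210,238). I'm descending to pinch the plate.

{"api": "jog_arm", "payload": {"delta_pos": [[0,0,-2],[0,0,-4],[0,0,-6],[0,0,-8],[0,0,-9.5],[0,0,-11],[0,0,-11],[0,0,-11],[0,0,-11],[0,0,-11],[0,0,-11],[0,0,-11]], "turn": [0,0,0,0,0,0,0,0,0,0,0,0], "grip": [0,0,0,0,0,0,0.4,0.6,0.75,0.9,0.9,0.9]}}

```text
time_s: 3.08
position: [0.6096, -0.1637, 0.0727]
tcp_rot: [[0.922, 0.388, 0.0], [0.388, -0.922, -0.0], [0.0, 0.0, -1.0]]
force: [-0.6, -0.4, 0.3]
opening: 0.403
grasp_force: 0.0
```

{"api": "jog_arm", "payload": {"delta_pos": [[0,0,0],[0,0,0],[0,0,0],[0,0,0]], "turn": [0,0,0,0], "grip": [0.95,1,1,1]}}

```text
time_s: 3.58
position: [0.6102, -0.1653, 0.0726]
tcp_rot: [[0.922, 0.388, 0.002], [0.388, -0.922, -0.002], [0.001, 0.003, -1.0]]
force: [2.0, -5.0, -2.4]
opening: 0.182
grasp_force: 30.0
```

{"api": "jog_arm", "payload": {"delta_pos": [[-0.194,0.461,0],[-0.388,0.922,0],[-0.582,1.383,0],[-0.776,1.844,0],[-0.97,2.305,0],[-1.164,2.766,0],[-1.358,3.227,0],[-1.552,3.688,0],[-1.63,3.87,0],[-1.707,4.057,0],[-1.707,4.057,0]], "turn": [0,0,0,0,0,0,0,0,0,0,0], "grip": [1,1,1,1,1,1,1,1,1,1,1]}}

```text
time_s: 4.95
position: [0.5935, -0.1254, 0.0726]
tcp_rot: [[0.921, 0.388, 0.002], [0.388, -0.921, -0.003], [0.001, 0.004, -1.0]]
force: [1.6, -7.5, -3.0]
opening: 0.181
grasp_force: 30.0
```

```bash
python3 - <<'E'
from h import *
c=snap('wrist','w2');t=snap('top','t2')
s=read_state();print(s['position'],s['force'],s['opening'])
a=cv2.resize(t['color'][185:245,265:355],None,fx=6,fy=6,interpolation=cv2.INTER_CUBIC)
b=c['color'];b=cv2.resize(b,(800,500))[:300]
cv2.imwrite('pics/j2.png',np.vstack([b,cv2.copyMakeBorder(a[30:330],0,0,0,800-a.shape[1],0)]))
E
```

```text
[ 0.59346339 -0.12534487  0.07256694] [ 1.05830632 -6.76580406 -3.80264501] 0.1774440940935767
```

View pics/j2.png

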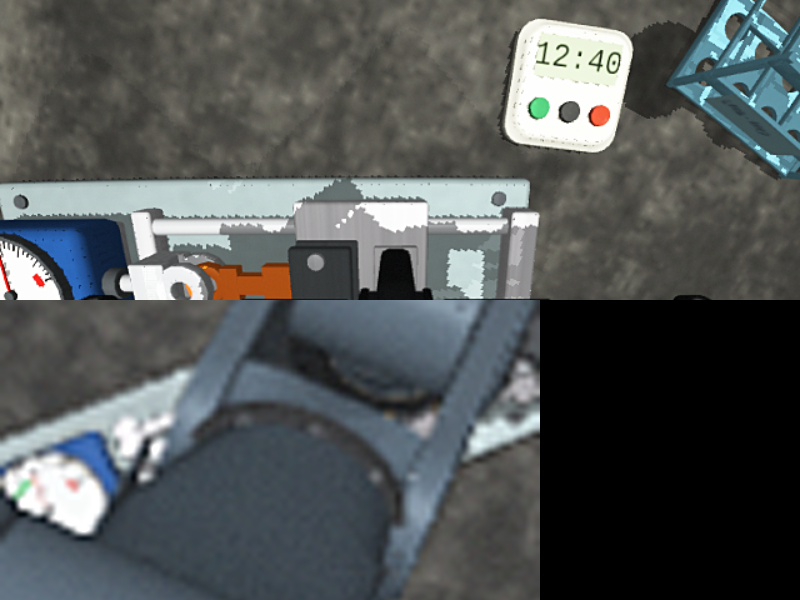

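The eye has entered the clevis gap: its orange shows in the hole at (181,290). Roughly 10 mm remains, so I'll go in by feel.

{"api": "jog_arm", "payload": {"delta_pos": [[-0.039,0.092,0],[-0.078,0.184,0],[-0.116,0.277,0],[-0.155,0.369,0],[-0.155,0.369,0]], "turn": [0,0,0,0,0], "grip": [1,1,1,1,1]}}

```text
time_s: 5.68
position: [0.592, -0.1218, 0.0725]
tcp_rot: [[0.921, 0.388, 0.002], [0.388, -0.921, -0.003], [0.001, 0.004, -1.0]]
force: [1.7, -7.3, -4.3]
opening: 0.179
grasp_force: 30.0
```

{"api": "jog_arm", "payload": {"delta_pos": [[-0.039,0.092,0],[-0.078,0.184,0],[-0.078,0.184,0]], "turn": [0,0,0], "grip": [1,1,1]}}

```text
time_s: 6.05
position: [0.5912, -0.12, 0.0726]
tcp_rot: [[0.921, 0.388, 0.002], [0.388, -0.921, -0.003], [0.001, 0.004, -1.0]]
force: [1.6, -8.1, -3.4]
opening: 0.184
grasp_force: 30.0
```

{"api": "jog_arm", "payload": {"delta_pos": [[-0.039,0.092,0],[-0.039,0.092,0]], "turn": [0,0], "grip": [1,1]}}

```text
time_s: 6.3
position: [0.5908, -0.1191, 0.0726]
tcp_rot: [[0.921, 0.388, 0.002], [0.388, -0.921, -0.003], [0.001, 0.004, -1.0]]
force: [1.9, -8.4, -3.8]
opening: 0.185
grasp_force: 30.0
```

{"api": "jog_arm", "payload": {"delta_pos": [[-0.039,0.092,0],[-0.039,0.092,0]], "turn": [0,0], "grip": [1,1]}}

```text
time_s: 6.55
position: [0.5906, -0.1185, 0.0726]
tcp_rot: [[0.921, 0.388, 0.003], [0.389, -0.921, -0.004], [0.001, 0.005, -1.0]]
force: [0.8, -9.5, -4.0]
opening: 0.178
grasp_force: 30.0
```

{"api": "jog_arm", "payload": {"delta_pos": [[-0.039,0.092,0],[-0.039,0.092,0]], "turn": [0,0], "grip": [1,1]}}

```text
time_s: 6.8
position: [0.5904, -0.1181, 0.0725]
tcp_rot: [[0.921, 0.389, 0.003], [0.389, -0.921, -0.005], [0.001, 0.005, -1.0]]
force: [1.1, -9.9, -4.6]
opening: 0.181
grasp_force: 30.0
```

{"api": "jog_arm", "payload": {"delta_pos": [[-0.039,0.092,0],[-0.039,0.092,0]], "turn": [0,0], "grip": [1,1]}}

```text
time_s: 7.05
position: [0.5902, -0.1176, 0.0726]
tcp_rot: [[0.921, 0.389, 0.003], [0.389, -0.921, -0.005], [0.001, 0.006, -1.0]]
force: [1.7, -10.6, -4.9]
opening: 0.181
grasp_force: 30.1
```

```bash
python3 - <<'E'
from h import *
for i in range(2):
    c=snap('wrist','w3'); s=read_state();print(s['position'],s['force'])
t=snap('top','t3')
cv2.imwrite('pics/j3.png',np.hstack([cv2.resize(c['color'][160:290,0:170],None,fx=4,fy=4,interpolation=cv2.INTER_CUBIC)]))
E
```

```text
[ 0.59021262 -0.11760514  0.07257518] [  1.60188631 -11.20174197  -4.09504804]
[ 0.59024583 -0.11763826  0.07258738] [  1.96893606 -10.72999178  -5.18205671]
```

View pics/j3.png

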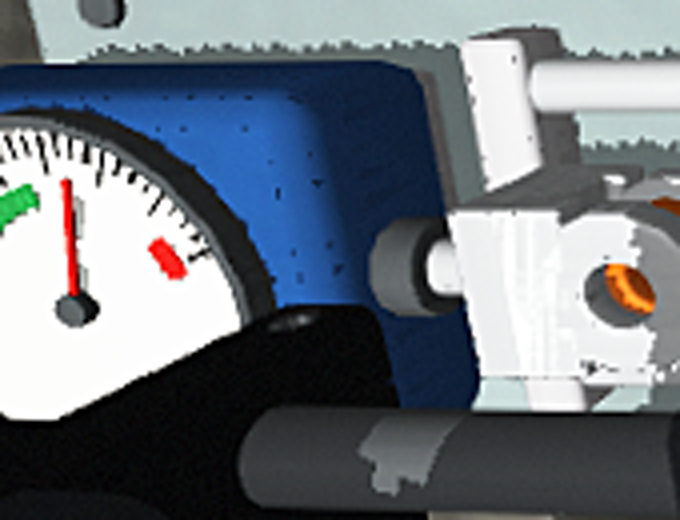

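The needle has swung about 5° towards the push side compared with the previous picture, and the force is up 3 N, so the tip is on the root with about 1.2 mm of push. I'll back off about 2.6 mm to bring the eye in line.

{"api": "jog_arm", "payload": {"delta_pos": [[0.039,-0.092,0],[0.078,-0.184,0],[0.116,-0.277,0],[0.155,-0.369,0],[0.194,-0.461,0],[0.233,-0.553,0],[0.233,-0.553,0],[0.233,-0.553,0]], "turn": [0,0,0,0,0,0,0,0], "grip": [1,1,1,1,1,1,1,1]}}

```text
time_s: 8.2
position: [0.5902, -0.118, 0.0725]
tcp_rot: [[0.922, 0.388, -0.001], [0.388, -0.922, 0.002], [-0.001, -0.002, -1.0]]
force: [0.6, 5.4, 2.1]
opening: 0.178
grasp_force: 30.0
```

{"api": "jog_arm", "payload": {"delta_pos": [[0.039,-0.092,0],[0.078,-0.184,0],[0.116,-0.277,0],[0.116,-0.277,0]], "turn": [0,0,0,0], "grip": [1,1,1,1]}}

```text
time_s: 8.7
position: [0.591, -0.1199, 0.0725]
tcp_rot: [[0.922, 0.388, -0.002], [0.388, -0.922, 0.004], [-0.001, -0.004, -1.0]]
force: [-0.2, 8.0, 3.1]
opening: 0.186
grasp_force: 30.0
```

{"api": "jog_arm", "payload": {"delta_pos": [[-0.08,0.19,0],[-0.08,0.19,0],[-0.08,0.19,0],[-0.08,0.19,3],[-0.08,0.19,7],[0,-1,11],[-1,-2,12],[-1,-2,12]], "turn": [0,0,0,0,0,0,0,0], "grip": [0.5,0.2,0,0,0,0,0,0]}}

```text
time_s: 9.7
position: [0.5811, -0.1431, 0.1926]
tcp_rot: [[0.922, 0.387, -0.0], [0.387, -0.922, -0.0], [-0.0, -0.0, -1.0]]
force: [-0.2, -0.2, -0.9]
opening: 0.966
grasp_force: 0.0
```

{"api": "jog_arm", "payload": {"delta_pos": [[-3,3,0],[-6,6,-2],[-9.8,9.3,-5],[-9.8,9.3,-6],[-9.8,9.3,-6],[-9.8,9.3,-6]], "turn": [0,0,0,0,0,0], "grip": [0,0,0,0,0,0]}}

```text
time_s: 10.45
position: [0.4855, -0.0501, 0.1325]
tcp_rot: [[0.922, 0.388, 0.002], [0.388, -0.922, -0.001], [0.001, 0.001, -1.0]]
force: [0.6, 1.1, -1.0]
opening: 0.998
grasp_force: 0.0
```

```bash
python3 - <<'E'
from h import *
c=snap('wrist','w4');s=read_state();print(s['position'],s['force'])
for p in((.555,-.02,.062),(.552,-.0185,.062)):print(proj(c,p))
M=np.array(c['camera_from_world']);print(-M[:3,:3].T@M[:3,3])
u,v=proj(c,(.5535,-.0195,.062)).astype(int);print(u,v)
cv2.imwrite('pics/j4.png',cv2.resize(c['color'][max(0,v-65):v+65,u-100:u+100],None,fx=4,fy=4,interpolation=cv2.INTER_CUBIC))
print(u-100,max(0,v-65))
E
```

```text
[ 0.48566289 -0.05017055  0.13281924] [-0.22451953  0.47364886 -0.49125894]
[316.60464161 121.60472167]
[313.33769945 124.48976314]
[ 0.55588621 -0.01891282  0.29383143]
315 123
215 58
```

View pics/j4.png

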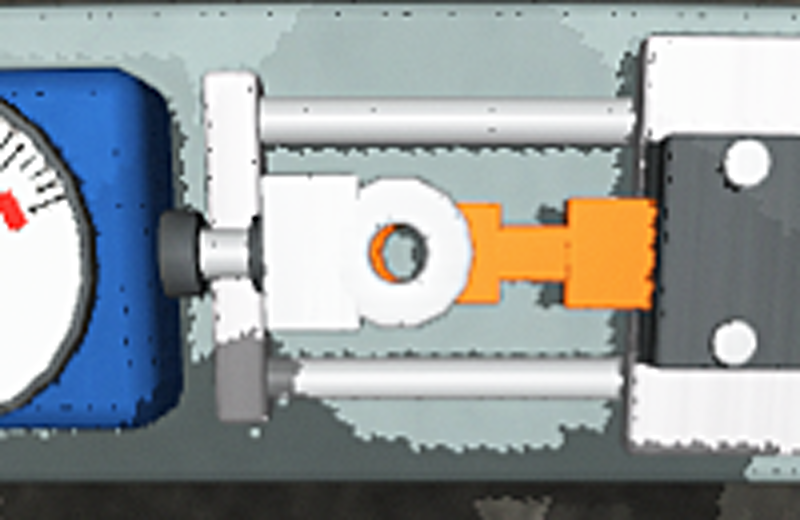

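The near-vertical view shows the clevis hole centred at (398,253), with an orange crescent on its left from 369 to 386. The eye is therefore about 3 mm too far back, so I'll re-pinch and push it forward.

{"api": "jog_arm", "payload": {"delta_pos": [[3.5,-2.3,1],[7,-4.6,1],[10.5,-7.0,0],[10.5,-7.0,-3],[10.5,-7.0,-6],[10.5,-7.0,-6],[10.5,-7.0,-6],[10.5,-7.0,-6],[10.5,-7.0,-6],[10.5,-7.0,-6],[10.5,-7.0,-6],[10.5,-7.0,-6]], "turn": [0,0,0,0,0,0,0,0,0,0,0,0], "grip": [0,0,0,0,0,0.6,1,1,1,1,1,1]}}

```text
time_s: 12.0
position: [0.5891, -0.1192, 0.0726]
tcp_rot: [[0.922, 0.388, -0.0], [0.388, -0.922, 0.0], [-0.0, -0.0, -1.0]]
force: [-0.6, 0.0, 0.0]
opening: 0.287
grasp_force: 0.0
```

{"api": "jog_arm", "payload": {"delta_pos": [[0,0,0],[0,0,0],[0,0,0],[0,0,0]], "turn": [0,0,0,0], "grip": [1,1,1,1]}}

```text
time_s: 12.5
position: [0.5895, -0.1202, 0.0725]
tcp_rot: [[0.922, 0.388, 0.001], [0.388, -0.922, -0.001], [0.0, 0.002, -1.0]]
force: [0.2, -5.9, -1.6]
opening: 0.181
grasp_force: 30.0
```

{"api": "jog_arm", "payload": {"delta_pos": [[-0.039,0.092,0],[-0.078,0.184,0],[-0.116,0.277,0],[-0.116,0.277,0]], "turn": [0,0,0,0], "grip": [1,1,1,1]}}

```text
time_s: 13.0
position: [0.589, -0.1189, 0.0726]
tcp_rot: [[0.921, 0.389, 0.002], [0.389, -0.921, -0.004], [0.001, 0.004, -1.0]]
force: [2.0, -8.7, -3.6]
opening: 0.184
grasp_force: 30.0
```

{"api": "jog_arm", "payload": {"delta_pos": [[-0.039,0.092,0],[-0.039,0.092,0]], "turn": [0,0], "grip": [1,1]}}

```text
time_s: 13.25
position: [0.5888, -0.1185, 0.0726]
tcp_rot: [[0.921, 0.389, 0.003], [0.389, -0.921, -0.004], [0.001, 0.005, -1.0]]
force: [1.3, -9.7, -4.4]
opening: 0.186
grasp_force: 30.0
```

{"api": "jog_arm", "payload": {"delta_pos": [[-0.039,0.092,0],[-0.039,0.092,0]], "turn": [0,0], "grip": [1,1]}}

```text
time_s: 13.5
position: [0.5886, -0.118, 0.0726]
tcp_rot: [[0.921, 0.389, 0.003], [0.389, -0.921, -0.005], [0.001, 0.006, -1.0]]
force: [1.7, -11.3, -4.3]
opening: 0.181
grasp_force: 30.1
```

```bash
python3 - <<'E'
from h import *
c=snap('wrist','w5'); s=read_state();print(s['position'],s['force'])
g=lambda f:cv2.resize(load(f)['color'][160:290,0:170],None,fx=2.35,fy=2.35,interpolation=cv2.INTER_CUBIC)
cv2.imwrite('pics/j5.png',np.hstack([g('w3'),g('w5')]))
E
```

```text
[ 0.58861951 -0.1180399   0.07253948] [  1.79901825 -11.2280608   -5.19392807]
```

View pics/j5.png

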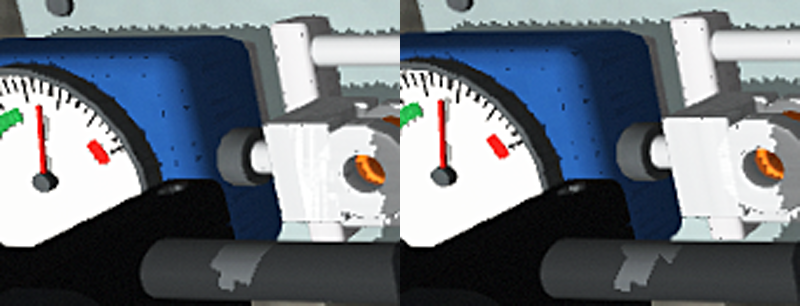

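The dial and hole look nearly the same as at the earlier contact (needle at about the same angle), so the contact is repeatable at the same place. I'll unload the arm, release, and measure the hole from above with image code.

{"api": "jog_arm", "payload": {"delta_pos": [[0.06,-0.14,0],[0.116,-0.277,0],[0.116,-0.277,0],[0.116,-0.277,0],[0.116,-0.277,0],[0.116,-0.277,0],[0.116,-0.277,3],[0.116,-0.277,6],[-3,2,7],[-6.5,4.3,7],[-9.9,6.6,6],[-9.9,6.6,6]], "turn": [0,0,0,0,0,0,0,0,0,0,0,0], "grip": [1,1,1,0.7,0.3,0,0,0,0,0,0,0]}}

```text
time_s: 15.05
position: [0.4834, -0.0458, 0.1319]
tcp_rot: [[0.921, 0.39, -0.007], [0.39, -0.921, 0.003], [-0.005, -0.005, -1.0]]
force: [0.1, -0.1, -0.7]
opening: 0.992
grasp_force: 0.0
```

```bash
cat > hole.py <<'E'
from h import *
def rep(f):
    c=load(f);im=c['color'];u,v=proj(c,(.5535,-.0195,.062))
    hsv=cv2.cvtColor(im,cv2.COLOR_BGR2HSV)
    w=((hsv[...,2]>215)&(hsv[...,1]<25)).astype(np.uint8)
    # hole: non-white blob enclosed near prediction
    n,l,st,ce=cv2.connectedComponentsWithStats(1-w,connectivity=4)
    for i in range(1,n):
        if 60<st[i,4]<500 and np.hypot(*(ce[i]-[u,v]))<30: print(f,'hole',st[i],ce[i],'pred',u,v); k=i;break
    x,y,ww,hh=st[k][:4]; yc=y+hh//2
    for r in(yc-2,yc,yc+2): print(r,[tuple(im[r,q].tolist()) for q in range(x-1,x+ww+1)])
    return atz(c,*ce[k],.062)
if __name__=='__main__':
    c=snap('wrist','w6');s=read_state();print(s['position'])
    for f in('w4','w6'):print(rep(f))
E
python3 hole.py
```

```text
[ 0.48670648 -0.04744868  0.13252233]
w4 hole [307 113  16  16 202] [314.05940594 120.71782178] pred 315.265231919273 123.17679802379774
119 [(245, 240, 230), (132, 137, 168), (31, 137, 250), (21, 135, 255), (51, 98, 198), (150, 153, 134), (197, 195, 172), (191, 190, 172), (187, 189, 171), (190, 192, 174), (194, 196, 178), (190, 192, 175), (142, 143, 129), (93, 94, 84), (77, 78, 70), (137, 138, 137), (245, 244, 243), (253, 253, 252)]
121 [(232, 225, 211), (88, 114, 184), (28, 152, 255), (6, 91, 223), (104, 121, 181), (210, 203, 168), (195, 193, 172), (190, 191, 174), (187, 187, 171), (189, 191, 172), (195, 197, 179), (174, 175, 159), (85, 85, 77), (94, 96, 85), (81, 80, 72), (106, 105, 103), (212, 212, 210), (252, 251, 251)]
123 [(247, 243, 236), (154, 149, 150), (23, 99, 213), (28, 145, 255), (37, 100, 218), (133, 137, 128), (202, 199, 174), (190, 191, 174), (189, 191, 174), (191, 191, 174), (193, 194, 177), (191, 191, 174), (143, 144, 129), (84, 84, 75), (69, 70, 64), (157, 155, 154), (250, 249, 248), (253, 253, 252)]
[ 0.55484967 -0.0179168   0.062     ]
w6 hole [311 111  16  17 2
[... 301 characters left out ...]
 88), (84, 87, 77), (88, 87, 87), (197, 196, 193), (245, 245, 244)]
119 [(250, 248, 242), (211, 207, 203), (28, 94, 202), (43, 120, 248), (145, 145, 132), (203, 201, 175), (190, 190, 171), (188, 190, 172), (187, 189, 172), (191, 193, 175), (199, 202, 184), (175, 177, 159), (85, 87, 77), (97, 98, 88), (95, 94, 84), (70, 71, 66), (146, 144, 144), (244, 243, 243)]
121 [(253, 251, 246), (216, 208, 195), (45, 83, 170), (24, 116, 251), (124, 131, 128), (205, 203, 174), (193, 193, 174), (191, 192, 174), (190, 190, 173), (192, 192, 176), (193, 194, 178), (187, 189, 170), (139, 140, 125), (93, 92, 83), (93, 93, 84), (71, 72, 67), (159, 158, 157), (250, 249, 248)]
[ 0.55432719 -0.01630239  0.062     ]
```

The eye sits about 1.4 mm on the carriage side, with its tip on the root and a slight push on the gauge. That is within the pin's clearance. Next I'll fetch the pin, starting with a close look.

{"api": "jog_arm", "payload": {"delta_pos": [[-1,-4,3],[-2,-9,4],[-3,-14,4],[-4,-19,4],[-5,-24,4],[-6,-29,4],[-6.7,-33.2,3],[-6.7,-33.2,3],[-6.7,-33.2,3],[-6.7,-33.2,3]], "turn": [0,0,0,0,0,0,0,0,0,0], "grip": [0,0,0,0,0,0,0,0,0,0]}}

```text
time_s: 16.35
position: [0.4216, -0.3796, 0.1627]
tcp_rot: [[0.921, 0.389, 0.0], [0.389, -0.921, 0.0], [0.0, -0.0, -1.0]]
force: [0.3, -0.4, 0.2]
opening: 1.003
grasp_force: 0.0
```

```bash
python3 - <<'E'
from h import *
c=snap('wrist','w7');s=read_state();print(s['position'],s['joint_positions'])
hsv=cv2.cvtColor(c['color'],cv2.COLOR_BGR2HSV)
m=((hsv[...,1]>130)&((hsv[...,0]<8)|(hsv[...,0]>172))&(hsv[...,2]>60)).astype(np.uint8)
n,l,st,ce=cv2.connectedComponentsWithStats(m)
print('pred',proj(c,(.489,-.347,.076)),proj(c,(.489,-.347,.05)))
for i in range(1,n):
    if st[i,4]>60: print(st[i],ce[i],atz(c,*ce[i],.076))
E
```

```text
[ 0.42161981 -0.37956667  0.16283332] [-5.32853987e+01  3.02127268e+01  9.38759596e+01  1.45256199e-02
  5.59125729e+01  1.37802398e+01]
pred [313.12876525 122.44571356] [313.41672965 122.18139485]
[396   0  37  14 425] [412.87529412   5.86823529] [ 0.60005475 -0.38353973  0.076     ]
[305 111  18  18 261] [313.1954023  119.56321839] [ 0.49116627 -0.34615031  0.076     ]
[320 234  39  26 439] [339.08200456 247.48974943] [ 0.39399235 -0.41329172  0.076     ]
```

{"api": "jog_arm", "payload": {"delta_pos": [[3.5,1.7,-1],[6.9,3.3,-2],[6.9,3.3,-5],[6.9,3.3,-8],[6.9,3.3,-10.8],[6.9,3.3,-10.8],[6.9,3.3,-10.8],[6.9,3.3,-10.8],[6.9,3.3,-10.8],[6.9,3.3,-10.8],[6.9,3.3,-10.8],[6.9,3.3,-10.8]], "turn": [0,0,0,0,0,0,0,0,0,0,0,0], "grip": [0,0,0,0,0,0.5,0.9,1,1,1,1,1]}}

```text
time_s: 17.9
position: [0.4901, -0.3477, 0.0545]
tcp_rot: [[0.922, 0.388, -0.0], [0.388, -0.922, 0.0], [-0.0, -0.0, -1.0]]
force: [0.5, 0.9, 0.8]
opening: 0.281
grasp_force: 0.0
```

{"api": "jog_arm", "payload": {"delta_pos": [[0,0,0],[0,0,0],[0,0,0],[0,0,0]], "turn": [0,0,0,0], "grip": [1,1,1,1]}}

```text
time_s: 18.4
position: [0.4901, -0.3476, 0.0545]
tcp_rot: [[0.922, 0.388, -0.0], [0.388, -0.922, 0.0], [-0.0, -0.0, -1.0]]
force: [-0.0, -0.6, -0.9]
opening: 0.173
grasp_force: 30.3
```

{"api": "jog_arm", "payload": {"delta_pos": [[0,0,1.5],[0,0,3.5],[0,0,6],[0,0,8.5],[0,4,9],[0,9,9],[0,14,9],[0,19,9],[-0.2,24,9],[-0.4,28.5,8],[-0.4,29.9,7.8],[-0.4,29.9,7.8]], "turn": [0,0,0,0,0,0,0,0,0,0,0,0], "grip": [1,1,1,1,1,1,1,1,1,1,1,1]}}

```text
time_s: 19.9
position: [0.4867, -0.0485, 0.1332]
tcp_rot: [[0.921, 0.39, 0.001], [0.39, -0.921, -0.001], [0.001, 0.001, -1.0]]
force: [0.1, -1.0, -0.1]
opening: 0.174
grasp_force: 30.3
```

{"api": "jog_arm", "payload": {"delta_pos": [[0,0,0],[0,0,0],[0,0,0]], "turn": [0,0,0], "grip": [1,1,1]}}

```text
time_s: 20.27
position: [0.4864, -0.0497, 0.1326]
tcp_rot: [[0.922, 0.387, 0.0], [0.387, -0.922, -0.0], [0.0, 0.0, -1.0]]
force: [0.3, 0.4, -0.2]
opening: 0.172
grasp_force: 30.3
```

```bash
python3 - <<'E'
from hole import *
ps=[]
for i in range(3):
    c=snap('wrist',f'w8{i}');s=read_state();print(np.round(s['position'],4),s['opening'],np.round(s['force'],1))
import io,contextlib
for i in range(3):
    with contextlib.redirect_stdout(io.StringIO()) as o: p=rep(f'w8{i}')
    ps.append(p);print(p)
print(o.getvalue()); p=np.mean(ps,0)
T=np.array(read_state()['tcp_rot']); d=p-s['position']; tx=np.array([.9218,.3877,0]);a=np.array([-.3877,.9218,0])
print('tx',d@tx,'axial',d@a, 'target tcp',p-.0015*tx)
i=load('w80')['color'];cv2.imwrite('pics/w8v.png',cv2.resize(i,(800,500)))
E
```

```text
[ 0.4863 -0.0495  0.1326] 0.17341831563610072 [-0.2  0.1  0.2]
[ 0.4862 -0.0493  0.1325] 0.17350293934880204 [-0.5  0.  -1.1]
[ 0.4862 -0.0491  0.1325] 0.17251986018198823 [-0.   0.3  0.5]
[ 0.55427607 -0.01637244  0.062     ]
[ 0.55437438 -0.0163347   0.062     ]
[ 0.55434853 -0.01635901  0.062     ]
w82 hole [305 113  16  17 204] [312.67156863 121.63235294] pred 315.9732908851174 124.27467666957965
119 [(254, 254, 251), (236, 228, 217), (86, 97, 143), (7, 100, 239), (78, 102, 164), (192, 190, 161), (197, 197, 173), (186, 188, 169), (186, 188, 170), (191, 193, 176), (166, 167, 151), (75, 76, 68), (90, 89, 80), (92, 94, 82), (83, 83, 76), (109, 109, 107), (214, 211, 210), (253, 253, 252)]
121 [(249, 246, 240), (194, 190, 186), (33, 97, 201), (13, 110, 251), (107, 112, 113), (204, 198, 173), (190, 191, 173), (187, 188, 170), (186, 188, 170), (189, 190, 173), (193, 193, 177), (186, 186, 170), (133, 135, 120), (87, 90, 79), (90, 93, 81), (85, 85, 78), (171, 171, 170), (251, 250, 250)]
123 [(250, 248, 243), (196, 189, 177), (24, 70, 163), (22, 115, 253), (115, 117, 113), (206, 205, 175), (191, 191, 171), (188, 187, 170), (188, 188, 171), (187, 188, 171), (190, 191, 175), (195, 198, 179), (191, 193, 175), (143, 146, 131), (87, 85, 77), (91, 90, 85), (182, 181, 180), (253, 252, 251)]

tx 0.07553594454519663 axial 0.0037693631249560663 target tcp [ 0.55295029 -0.01693693  0.062     ]
```

View pics/w8v.png

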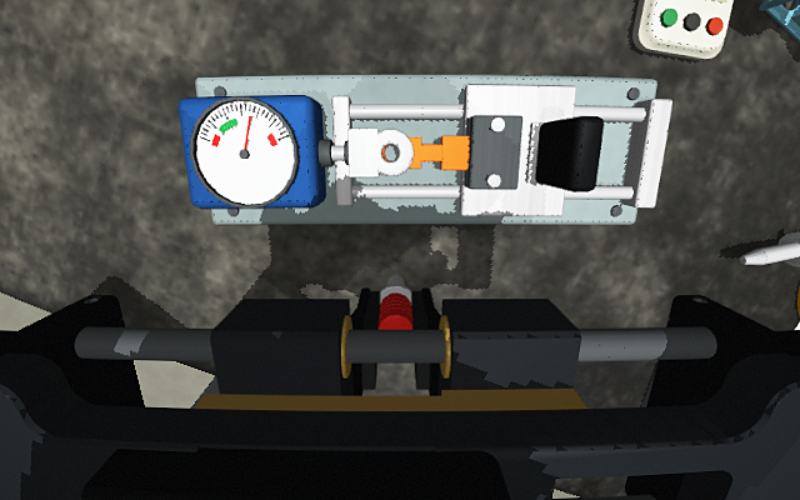

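The pin is held upright, with the red knob at (396,310). The clevis hole is at (391,152) and the needle sits slightly on the push side at (249,117).

```bash
python3 - <<'E'
from h import *
c=load('w81');p=np.array([.4862,-.0493,.1325]);im=c['color']
hsv=cv2.cvtColor(im,cv2.COLOR_BGR2HSV)
m=(hsv[...,1]>130)&((hsv[...,0]<8)|(hsv[...,0]>172));m[:225]=0;m[270:]=0
for r in range(232,264,4):
    q=np.where(m[r,290:345])[0]+290;print(r,q.min() if len(q) else 0,q.max() if len(q) else 0)
for r in (219,222,225,228,231): print(r,im[r,302:332].mean(1).astype(int).tolist())
for dz in(-.0485,-.0365,-.0085,-.0045,0,.0175):print(dz,proj(c,p+[0,0,dz]),proj(c,p+[0.0014,0.0006,dz]))
E
```

```text
232 0 0
236 311 322
240 306 326
244 304 328
248 303 329
252 303 329
256 303 330
260 302 330
219 [57, 59, 59, 63, 62, 62, 62, 59, 58, 60, 61, 60, 63, 66, 68, 63, 66, 60, 56, 57, 56, 54, 56, 58, 55, 51, 51, 50, 48, 46]
222 [60, 60, 61, 58, 59, 61, 62, 61, 59, 71, 83, 81, 78, 74, 76, 75, 75, 74, 73, 65, 56, 50, 52, 55, 57, 56, 54, 52, 50, 48]
225 [60, 61, 62, 66, 61, 59, 59, 62, 77, 80, 81, 79, 78, 76, 75, 78, 75, 72, 71, 71, 67, 53, 43, 44, 49, 53, 56, 57, 55, 55]
228 [58, 57, 58, 59, 60, 58, 56, 65, 74, 71, 69, 74, 72, 73, 73, 73, 76, 70, 70, 71, 69, 61, 36, 37, 42, 48, 50, 50, 52, 50]
231 [53, 51, 48, 60, 72, 92, 131, 138, 130, 130, 129, 130, 129, 128, 125, 128, 131, 128, 131, 130, 130, 128, 128, 115, 86, 65, 43, 38, 40, 41]
-0.0485 [317.5180048  222.98083091] [317.50631612 221.12480651]
-0.0365 [317.59939992 228.63566276] [317.58725829 226.69026478]
-0.0085 [317.82843205 244.56262028] [317.81513071 242.3731754 ]
-0.0045 [317.86664363 247.2220631 ] [317.85316565 244.9929956 ]
0 [317.91159135 250.35113682] [317.89791189 248.0758708 ]
0.0175 [318.10910677 264.11178495] [318.0946238  261.63884684]
```

{"api": "jog_arm", "payload": {"delta_pos": [[2.2,1.0,0],[4.5,2.0,0],[6.73,3.08,0],[6.73,3.08,-1],[6.73,3.08,-1.6],[6.73,3.08,-1.6],[6.73,3.08,-1.6]], "turn": [0,0,0,0,0,0,0], "grip": [1,1,1,1,1,1,1]}}

```text
time_s: 21.3
position: [0.5528, -0.0182, 0.1165]
tcp_rot: [[0.922, 0.388, -0.001], [0.388, -0.922, 0.0], [-0.001, -0.0, -1.0]]
force: [-0.8, -0.6, -0.4]
opening: 0.174
grasp_force: 30.3
```

{"api": "jog_arm", "payload": {"delta_pos": [[0,0,-0.3],[0,0,-0.6],[0,0,-0.8],[0,0,-1.0],[0,0,-1.0]], "turn": [0,0,0,0,0], "grip": [1,1,1,1,1]}}

```text
time_s: 21.92
position: [0.5533, -0.0178, 0.1063]
tcp_rot: [[0.922, 0.388, -0.0], [0.388, -0.922, 0.0], [-0.0, -0.0, -1.0]]
force: [1.0, -0.7, -0.7]
opening: 0.174
grasp_force: 30.3
```

{"api": "jog_arm", "payload": {"delta_pos": [[0,0,-0.2],[0,0,-0.4],[0,0,-0.6],[0,0,-0.6]], "turn": [0,0,0,0], "grip": [1,1,1,1]}}

```text
time_s: 22.42
position: [0.5533, -0.0178, 0.1003]
tcp_rot: [[0.922, 0.388, -0.0], [0.388, -0.922, 0.0], [-0.0, -0.0, -1.0]]
force: [-1.0, 0.2, -0.5]
opening: 0.176
grasp_force: 30.3
```

{"api": "jog_arm", "payload": {"delta_pos": [[0,0,-0.2],[0,0,-0.4],[0,0,-0.4]], "turn": [0,0,0], "grip": [1,1,1]}}

```text
time_s: 22.8
position: [0.5533, -0.0178, 0.0963]
tcp_rot: [[0.922, 0.388, -0.001], [0.388, -0.922, 0.0], [-0.0, -0.0, -1.0]]
force: [0.1, 0.4, -0.9]
opening: 0.175
grasp_force: 30.3
```

{"api": "jog_arm", "payload": {"delta_pos": [[0,0,-0.15],[0,0,-0.3],[0,0,-0.3]], "turn": [0,0,0], "grip": [1,1,1]}}

```text
time_s: 23.18
position: [0.5533, -0.0178, 0.0934]
tcp_rot: [[0.922, 0.388, -0.0], [0.388, -0.922, 0.0], [-0.0, -0.0, -1.0]]
force: [-0.3, -0.1, -0.7]
opening: 0.172
grasp_force: 30.3
```

{"api": "jog_arm", "payload": {"delta_pos": [[0,0,-0.15],[0,0,-0.3],[0,0,-0.3]], "turn": [0,0,0], "grip": [1,1,1]}}

```text
time_s: 23.55
position: [0.5535, -0.0179, 0.0904]
tcp_rot: [[0.922, 0.388, -0.0], [0.388, -0.922, -0.0], [-0.0, 0.0, -1.0]]
force: [0.1, -0.9, -1.1]
opening: 0.176
grasp_force: 30.3
```

{"api": "jog_arm", "payload": {"delta_pos": [[0,0,-0.15],[0,0,-0.3],[0,0,-0.3]], "turn": [0,0,0], "grip": [1,1,1]}}

```text
time_s: 23.92
position: [0.5537, -0.0182, 0.0875]
tcp_rot: [[0.922, 0.388, 0.0], [0.388, -0.922, -0.001], [0.0, 0.001, -1.0]]
force: [1.0, -2.1, -0.1]
opening: 0.181
grasp_force: 30.3
```

{"api": "jog_arm", "payload": {"delta_pos": [[0.02,-0.05,-0.1],[0.02,-0.05,-0.2],[0.02,-0.05,-0.3],[0.02,-0.05,-0.3]], "turn": [0,0,0,0], "grip": [1,1,1,1]}}

```text
time_s: 24.42
position: [0.5536, -0.0184, 0.0844]
tcp_rot: [[0.922, 0.388, -0.0], [0.388, -0.922, -0.0], [-0.0, 0.0, -1.0]]
force: [-0.5, -1.5, -1.4]
opening: 0.174
grasp_force: 30.3
```

{"api": "jog_arm", "payload": {"delta_pos": [[0,0,-0.15],[0,0,-0.3],[0,0,-0.3]], "turn": [0,0,0], "grip": [1,1,1]}}

```text
time_s: 24.8
position: [0.5536, -0.0184, 0.0814]
tcp_rot: [[0.922, 0.388, -0.0], [0.388, -0.922, -0.0], [-0.0, 0.0, -1.0]]
force: [-0.2, -1.3, -1.6]
opening: 0.172
grasp_force: 30.3
```

{"api": "jog_arm", "payload": {"delta_pos": [[0,0,-0.15],[0,0,-0.3],[0,0,-0.3]], "turn": [0,0,0], "grip": [1,1,1]}}

```text
time_s: 25.18
position: [0.5537, -0.0184, 0.0784]
tcp_rot: [[0.922, 0.388, -0.0], [0.388, -0.922, -0.0], [-0.0, 0.0, -1.0]]
force: [0.6, -1.3, -0.2]
opening: 0.175
grasp_force: 30.3
```

{"api": "jog_arm", "payload": {"delta_pos": [[0,0,-0.15],[0,0,-0.3],[0,0,-0.3]], "turn": [0,0,0], "grip": [1,1,1]}}

```text
time_s: 25.55
position: [0.5537, -0.0184, 0.0754]
tcp_rot: [[0.922, 0.388, -0.0], [0.388, -0.922, -0.0], [-0.0, 0.0, -1.0]]
force: [0.7, -1.2, -1.1]
opening: 0.179
grasp_force: 30.3
```

{"api": "jog_arm", "payload": {"delta_pos": [[0,0,-0.15],[0,0,-0.3],[0,0,-0.3]], "turn": [0,0,0], "grip": [1,1,1]}}

```text
time_s: 25.92
position: [0.5537, -0.0184, 0.0724]
tcp_rot: [[0.922, 0.388, 0.0], [0.388, -0.922, -0.0], [-0.0, 0.0, -1.0]]
force: [0.8, -1.8, 0.2]
opening: 0.176
grasp_force: 30.3
```

{"api": "jog_arm", "payload": {"delta_pos": [[0,0,-0.1],[0,0,-0.2],[0,0,-0.2]], "turn": [0,0,0], "grip": [1,1,1]}}

```text
time_s: 26.3
position: [0.5537, -0.0184, 0.0705]
tcp_rot: [[0.922, 0.388, 0.0], [0.388, -0.922, -0.0], [0.0, 0.0, -1.0]]
force: [0.3, -2.1, 0.8]
opening: 0.176
grasp_force: 30.3
```

{"api": "jog_arm", "payload": {"delta_pos": [[0,0,-0.1],[0,0,-0.1]], "turn": [0,0], "grip": [1,1]}}

```text
time_s: 26.55
position: [0.5537, -0.0184, 0.0704]
tcp_rot: [[0.922, 0.388, 0.0], [0.388, -0.922, -0.0], [0.0, 0.0, -1.0]]
force: [-0.8, -2.4, 6.3]
opening: 0.174
grasp_force: 30.3
```

The collar is seated on the ear with a 6 N reaction. I'll ease off, release, and go back to the grip plate.

{"api": "jog_arm", "payload": {"delta_pos": [[0,0,0.1],[0,0,0.1],[0,0,0.1],[0,0,0.1],[0,0,0.1],[0,0,2.5],[0,0,5.2],[1.2,-3.4,5.2],[2.4,-6.8,5.2],[3.5,-9.96,5.2],[3.5,-9.96,5.2],[3.5,-9.96,5.2]], "turn": [0,0,0,0,0,0,0,0,0,0,0,0], "grip": [1,0.8,0.6,0.5,0.5,0.5,0.3,0,0,0,0,0]}}

```text
time_s: 28.05
position: [0.5878, -0.1172, 0.1212]
tcp_rot: [[0.922, 0.388, -0.002], [0.388, -0.922, 0.001], [-0.001, -0.002, -1.0]]
force: [0.4, -1.0, 0.1]
opening: 0.989
grasp_force: 0.0
```

{"api": "jog_arm", "payload": {"delta_pos": [[0,0,-2],[0,0,-4],[0,0,-4.9],[0,0,-4.9],[0,0,-4.9],[0,0,-4.9],[0,0,-4.9],[0,0,-4.9],[0,0,-4.9],[0,0,-4.9],[0,0,-4.9],[0,0,-4.9]], "turn": [0,0,0,0,0,0,0,0,0,0,0,0], "grip": [0,0,0,0.5,0.8,0.9,1,1,1,1,1,1]}}

```text
time_s: 29.55
position: [0.5886, -0.118, 0.0725]
tcp_rot: [[0.922, 0.388, -0.0], [0.388, -0.922, -0.0], [-0.0, 0.0, -1.0]]
force: [-0.5, -0.9, -0.3]
opening: 0.185
grasp_force: 30.0
```

{"api": "jog_arm", "payload": {"delta_pos": [[0.039,-0.092,0],[0.078,-0.184,0],[0.116,-0.277,0],[0.155,-0.369,0],[0.155,-0.369,0]], "turn": [0,0,0,0,0], "grip": [1,1,1,1,1]}}

```text
time_s: 30.18
position: [0.5892, -0.1196, 0.0725]
tcp_rot: [[0.922, 0.388, -0.002], [0.388, -0.922, 0.003], [-0.001, -0.004, -1.0]]
force: [-2.4, 6.8, 2.4]
opening: 0.184
grasp_force: 30.0
```

```bash
cat > nd.py <<'E'
from h import *
import sys
def needle(f):
    c=load(f);im=c['color'];hsv=cv2.cvtColor(im,cv2.COLOR_BGR2HSV)
    # rectify dial plane (z=.066) to tester frame, 0.25 mm/px, centred near gauge dial
    a=np.array([-.3877,.9218,0]);l=np.array([-.9218,-.3877,0]);o=np.array([.5621,-.0428,.066])+a*.121
    g=np.arange(-40,41,.25)/1000
    P=np.array([[proj(c,o+a*x+l*y) for y in g] for x in g[::-1]],np.float32)
    r=cv2.remap(im,P[...,0],P[...,1],cv2.INTER_LINEAR)
    h=cv2.cvtColor(r,cv2.COLOR_BGR2HSV)
    red=((h[...,1]>120)&((h[...,0]<8)|(h[...,0]>172))).astype(np.uint8);gr=((h[...,0]>45)&(h[...,0]<80)&(h[...,1]>100)).astype(np.uint8)
    for n,m in(('red',red),('green',gr)):
        k,_,st,ce=cv2.connectedComponentsWithStats(m)
        for i in range(1,k):
            if st[i,4]>60:print(f,n,st[i].tolist(),ce[i].round(1))
for f in sys.argv[1:]:needle(f)
E
python3 -c "
from h import *
snap('wrist','w9');s=read_state();print(s['position'],s['force'])"; python3 nd.py w1 w4 w80 w9
```

```text
[ 0.58925193 -0.11961135  0.07247573] [-1.32288658  7.20519751  3.06909413]
w1 red [102, 98, 27, 22, 361] [115.8 108.5]
w1 red [61, 168, 51, 9, 278] [ 86.2 172.6]
w1 red [113, 170, 29, 7, 144] [127.  173.1]
w1 red [103, 239, 25, 21, 337] [115.3 248.9]
w1 green [68, 121, 31, 45, 632] [ 81.5 143. ]
w4 red [101, 97, 29, 24, 384] [115.6 108.7]
w4 red [55, 173, 84, 7, 403] [ 95.1 176.4]
w4 red [102, 238, 28, 24, 387] [116.  249.2]
w4 green [66, 121, 33, 46, 711] [ 80.5 143.8]
w80 red [101, 98, 29, 22, 377] [115.3 108.8]
w80 red [60, 178, 79, 25, 377] [ 98.3 189.9]
w80 red [102, 239, 29, 22, 389] [116.2 249.3]
w80 green [66, 120, 34, 47, 725] [ 80.6 143.4]
w9 red [61, 165, 83, 11, 620] [102.  169.9]
w9 red [102, 237, 29, 23, 418] [116.8 248. ]
w9 green [66, 126, 35, 39, 590] [ 80.  145.7]
```

Rectifying the dial in code gives about 9.8° per mm and a needle reading near +1.3 mm, so the pin is pulling. I'll take it a bit further.

{"api": "jog_arm", "payload": {"delta_pos": [[0.039,-0.092,0],[0.085,-0.203,0],[0.085,-0.203,0],[0.085,-0.203,0]], "turn": [0,0,0,0], "grip": [1,1,1,1]}}

```text
time_s: 30.72
position: [0.5897, -0.1206, 0.0725]
tcp_rot: [[0.922, 0.388, -0.003], [0.388, -0.922, 0.005], [-0.001, -0.005, -1.0]]
force: [-2.0, 10.0, 4.4]
opening: 0.183
grasp_force: 30.1
```

```bash
python3 -c "
from h import *
snap('wrist','w10');s=read_state();print(s['position'],s['force'])"; python3 nd.py w10
```

```text
[ 0.58966272 -0.12061124  0.07247117] [-1.01367394  9.0428485   4.57179574]
w10 red [62, 153, 82, 18, 618] [102.  161.9]
w10 red [102, 237, 29, 23, 420] [116.7 248.1]
w10 green [69, 131, 26, 23, 326] [ 81.  142.6]
```

{"api": "jog_arm", "payload": {"delta_pos": [[-0.039,0.092,0],[-0.078,0.184,0],[-0.105,0.25,0],[-0.105,0.25,0]], "turn": [0,0,0,0], "grip": [1,1,1,1]}}

```text
time_s: 31.28
position: [0.5897, -0.1206, 0.0725]
tcp_rot: [[0.922, 0.388, -0.001], [0.388, -0.922, 0.001], [-0.0, -0.001, -1.0]]
force: [0.4, 5.7, 2.3]
opening: 0.184
grasp_force: 30.0
```

```bash
python3 -c "
from h import *
snap('wrist','w11');s=read_state();print(s['position'],s['force'])"; python3 nd.py w11
```

```text
[ 0.58968192 -0.1205915   0.0725005 ] [-1.66973572  5.03220976  2.26174638]
w11 red [62, 153, 82, 19, 642] [101.6 162. ]
w11 red [103, 236, 28, 25, 417] [116.8 248.1]
w11 green [69, 136, 23, 18, 244] [ 79.9 145. ]
```

Stable at about +2.45 mm. I'll unload the rest, then release.

{"api": "jog_arm", "payload": {"delta_pos": [[-0.03,0.07,0],[-0.05,0.12,0],[-0.05,0.12,0],[-0.05,0.12,0],[-0.05,0.12,0],[-0.05,0.12,0],[-0.05,0.12,0],[-0.05,0.12,3],[-0.05,0.12,6],[0.5,-1,10],[0.5,-1,10],[0.5,-1,10]], "turn": [0,0,0,0,0,0,0,0,0,0,0,0], "grip": [1,1,0.9,0.7,0.4,0,0,0,0,0,0,0]}}

```text
time_s: 32.83
position: [0.5943, -0.1309, 0.1721]
tcp_rot: [[0.922, 0.388, -0.001], [0.388, -0.922, 0.001], [-0.001, -0.001, -1.0]]
force: [-0.8, 0.3, -0.0]
opening: 0.987
grasp_force: 0.0
```

```bash
python3 -c "
from h import *
c=snap('wrist','w12');s=read_state();print(s['position'],s['force'])
hsv=cv2.cvtColor(c['color'],cv2.COLOR_BGR2HSV)
m=((hsv[...,1]>130)&((hsv[...,0]<8)|(hsv[...,0]>172))).astype(np.uint8)
n,l,st,ce=cv2.connectedComponentsWithStats(m)
for i in range(1,n):
    if st[i,4]>60: print(st[i],ce[i])
print(proj(c,(.554,-.019,.092)),proj(c,(.554,-.019,.066)))
"; python3 nd.py w12
```

```text
[ 0.59382436 -0.1305876   0.17140607] [-0.7005312  -0.77724312  0.31476461]
[418  93  11  12  77] [423.88311688  98.5974026 ]
[177 188  26  22 395] [189.75189873 198.41265823]
[509 231  29   8 187] [524.02673797 234.87700535]
[183.03165563 203.52658352] [194.8487934  195.95750559]
w12 red [103, 98, 28, 21, 331] [116.2 108.2]
w12 red [62, 158, 81, 16, 442] [ 99.1 166.2]
w12 red [103, 239, 27, 19, 328] [116.  248.6]
w12 green [68, 119, 31, 39, 563] [ 82.9 139. ]
```

```bash
sed -i 's/^    for n,m in/    k,L,st,ce=cv2.connectedComponentsWithStats(red)\n    for i in range(1,k):\n        if st[i,4]>60 and st[i,2]>40 and st[i,0]<90:\n            ys,xs=np.where(L==i);v=cv2.fitLine(np.float32(np.c_[xs,ys]),cv2.DIST_HUBER,0,.01,.01).ravel();t=np.degrees(np.arctan2(v[1],v[0]));print(f,"needle",(t+90)%180-90)\n    yy,xx=np.where(gr);A=np.degrees(np.arctan2(178.7-yy,141-xx));print("green",np.percentile(A,[1,99]))\n    yy,xx=np.where(red);A=np.degrees(np.arctan2(178.7-yy,141-xx));R=np.hypot(178.7-yy,141-xx);print("zones",np.percentile(A[(A<-50)\&(R>60)],[1,99]),np.percentile(A[(A>50)\&(R>60)],[1,99]) if ((A>50)\&(R>60)).any() else 0)\n    for n,m in/' nd.py; python3 nd.py w4 w80 w10 w11 w12 | grep -v "red\|green \["
```

```text
w4 needle 0.13922882
zones [-80.4707351  -60.26201958] [60.01897757 80.01269151]
w80 needle -14.691391
zones [-80.71729806 -60.36034342] [60.04948113 79.61521643]
w10 needle 7.829155
zones [-80.9729029  -60.39229276] [149.06707361 151.84496095]
w11 needle 8.292404
zones [-101.62115885  -60.2015181 ] [145.94277991 155.1438123 ]
w12 needle 8.735428
zones [-80.54120212 -60.96978451] [60.93003336 80.32625163]
```

Line-fitting the needle angle removes the parallax error, and it gives +8.7°, about +0.9 mm. That is still short of green, so I'll re-pinch and draw back about 1.8 mm more.

{"api": "jog_arm", "payload": {"delta_pos": [[-0.43,1.02,-3],[-0.43,1.02,-6],[-0.43,1.02,-9],[-0.43,1.02,-9.9],[-0.43,1.02,-9.9],[-0.43,1.02,-9.9],[-0.43,1.02,-9.9],[-0.43,1.02,-9.9],[-0.43,1.02,-9.9],[-0.43,1.02,-9.9],[-0.43,1.02,-9.9],[-0.43,1.02,-9.9]], "turn": [0,0,0,0,0,0,0,0,0,0,0,0], "grip": [0,0,0,0,0.5,0.8,0.9,1,1,1,1,1]}}

```text
time_s: 34.38
position: [0.5904, -0.1203, 0.0735]
tcp_rot: [[0.922, 0.388, -0.001], [0.388, -0.922, 0.001], [-0.0, -0.002, -1.0]]
force: [1.2, -1.6, -0.6]
opening: 0.184
grasp_force: 30.0
```

{"api": "jog_arm", "payload": {"delta_pos": [[0.039,-0.092,0],[0.078,-0.184,0],[0.116,-0.277,0],[0.155,-0.369,0],[0.155,-0.369,0],[0.155,-0.369,0]], "turn": [0,0,0,0,0,0], "grip": [1,1,1,1,1,1]}}

```text
time_s: 35.12
position: [0.5905, -0.1208, 0.0734]
tcp_rot: [[0.922, 0.388, -0.004], [0.388, -0.922, 0.006], [-0.001, -0.007, -1.0]]
force: [-1.7, 10.3, 4.6]
opening: 0.181
grasp_force: 30.1
```

```bash
python3 -c "
from h import *
snap('wrist','w13');s=read_state();print(s['position'],s['force'])"; python3 nd.py w13|grep needle
```

```text
[ 0.5904894  -0.12077063  0.07344704] [-1.37359309 10.8652935   4.29659171]
w13 needle 11.826843
```

{"api": "jog_arm", "payload": {"delta_pos": [[0.039,-0.092,0],[0.078,-0.184,0],[0.105,-0.25,0],[0.105,-0.25,0],[0.105,-0.25,0]], "turn": [0,0,0,0,0], "grip": [1,1,1,1,1]}}

```text
time_s: 35.8
position: [0.5909, -0.1219, 0.0734]
tcp_rot: [[0.922, 0.387, -0.005], [0.387, -0.922, 0.008], [-0.002, -0.009, -1.0]]
force: [-3.5, 14.5, 5.5]
opening: 0.181
grasp_force: 30.1
```

```bash
python3 -c "
from h import *
snap('wrist','w14');s=read_state();print(s['position'],s['force'])"; python3 nd.py w14|grep needle
```

```text
[ 0.59093285 -0.12192378  0.07339636] [-1.60660939 13.17553348  6.22585186]
w14 needle 21.763687
```

About +2.3 mm (5.8 N), which matches the measured force of drag plus spring. I'll unload and release.

{"api": "jog_arm", "payload": {"delta_pos": [[-0.039,0.092,0],[-0.078,0.184,0],[-0.116,0.277,0],[-0.147,0.35,0],[-0.147,0.35,0],[-0.147,0.35,0],[-0.147,0.35,0],[-0.147,0.35,0],[-0.147,0.35,0],[-0.147,0.35,3],[-0.147,0.35,6],[0.5,-1,10]], "turn": [0,0,0,0,0,0,0,0,0,0,0,0], "grip": [1,1,1,1,1,0.9,0.6,0.3,0,0,0,0]}}

```text
time_s: 37.35
position: [0.5971, -0.1366, 0.1735]
tcp_rot: [[0.921, 0.389, -0.003], [0.389, -0.921, 0.001], [-0.002, -0.002, -1.0]]
force: [1.3, 0.3, 0.2]
opening: 0.778
grasp_force: 0.0
```

{"api": "jog_arm", "payload": {"delta_pos": [[-3,3,0],[-6,6,-2],[-10,7.8,-4],[-10,7.8,-4],[-10,7.8,-4],[-10,7.8,-4]], "turn": [0,0,0,0,0,0], "grip": [0,0,0,0,0,0]}}

```text
time_s: 38.1
position: [0.5005, -0.0604, 0.1342]
tcp_rot: [[0.922, 0.388, 0.003], [0.388, -0.922, -0.001], [0.003, 0.002, -1.0]]
force: [-0.1, -0.3, 0.3]
opening: 0.999
grasp_force: 0.0
```

```bash
python3 -c "
from h import *
c=snap('wrist','w15');s=read_state();print(s['position'],s['force'])
hsv=cv2.cvtColor(c['color'],cv2.COLOR_BGR2HSV)
m=((hsv[...,1]>130)&((hsv[...,0]<8)|(hsv[...,0]>172))).astype(np.uint8)
n,l,st,ce=cv2.connectedComponentsWithStats(m)
for i in range(1,n):
    if st[i,4]>60: print(st[i],ce[i],atz(c,*ce[i],.09))
"; python3 nd.py w15 | grep -v 'red\|green \['
```

```text
[ 0.50018721 -0.06021374  0.1341017 ] [ 0.80589929 -0.27681866 -0.29024148]
[546  25  13  14 141] [551.95035461  31.34042553] [ 0.68756205 -0.15178072  0.09      ]
[286 124  23  23 394] [296.79949239 134.75380711] [ 0.55657603 -0.02087757  0.09      ]
[630 193  10  21 101] [636.56435644 200.85148515] [ 0.61719094 -0.28873582  0.09      ]
w15 needle 21.748123
zones [-80.70376895 -60.46251961] [60.12648505 79.74127728]
```

```bash
python3 -c "
from rig import *
print(hand_in())"
```

```text
the job is handed in; nothing more can be done
None
```

I handed in the job: the red pin is seated in the clevis through the eye, the needle is steady in the green band at about +2.3 mm (roughly 5.8 N), and the arm is clear; hand-in returned no verdict.

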